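# Clamp a lens barrel in the vee fixture with its toggle clamp

### The job

Get the tall black lens barrel clamped in the vee fixture: throw the clamp's handle fully back, because the plunger is standing out across the empty nest, stand the barrel upright on the base plate in front of the vee, and push the handle over until it locks and the plunger holds the barrel home in the vee. Let go of everything, do not tip the barrel over, and leave the other things on the bench where they stand.

Things in the scene. Friction and masses are not known exactly. Their poses are not given: they have to be found in the camera images.
- fixture: Fixed clamping fixture on the mat: aluminium base plate 221 x 72 x 12 mm, steel vee block at one end, push-type toggle clamp at the other. Origin on the plate's underside; x runs along the plate from clamp to vee (plate x -98 to +123 mm), y across, z up. The clamp's steel cheeks stand within y +-15 mm, x -86 to 0, up to z 61 mm. Scope tubes in a rack, 55 to 95 mm high, begin about 75 mm from its centre line on the -y side.
- vee (a point): Bottom of the upright 90 degree vee, at plate level: x 97, y 0, z 12 mm in the fixture's frame (axes as the fixture's). The vee opens towards the clamp (-x); the inner edges of its wings are at x 73 mm, y +-24 mm. The ground steel vee block is 71 mm wide, 50 mm tall above the plate and slippery (friction about 0.15).
- nest (a point): Point on the base plate's top face where the centre of the barrel's underside stands when it is home in the vee: x 60, y 0, z 12 mm in the fixture's frame, axes as the fixture's. With the handle fully back, a barrel stood 7 to 12 mm short of this point (-x) and within 4 mm of the centre line clears plunger tip and vee, and the clamp then pushes it home and centres it.
- plunger_tip: Round black plastic tip of the clamp's plunger, 22 mm across, 11 mm long, sprung (6 N per mm); it moves along the fixture's x at y 0, z 48 mm. Origin at the centre of its front face; axes as the fixture's. Its face is at x 36.5 mm with the handle shut on an empty nest, at about x 17.5 mm with the handle fully back.
- handle_pivot (a point): Axis on which the clamp's handle swings, on the fixture's centre line: x -73, y 0, z 48 mm in the fixture's frame (axes as the fixture's). The handle swings in the fixture's upright x-z plane about this point.
- handle_grip (a point): Point on the centre line of the clamp's handle, 80 mm from handle_pivot; moves with the handle. The handle is a straight round black plastic-dipped grip 17 mm thick, from 45 to 97 mm from the pivot, ending in a 20 mm ball at 97 mm.
- handle (a joint): Swing of the clamp's handle, rad. 0 (the start) = shut, leaning 40 degrees from upright towards the vee, plunger out. 1.48 = fully back, leaning 45 degrees the other way, plunger drawn in 19 mm. Stops at both ends. With nothing in the nest it falls either way past upright by its own weight. Shutting it on a barrel takes about 2 N more at the grip; it passes dead centre 0.21 rad before the stop and snaps locked.
- lens_barrel: The tall black anodised lens barrel, an open tube 52 mm in diameter and 72 mm tall, 0.12 kg, standing upright loose on the mat between the fixture and a low T-slot plate (23 mm high) that carries another scope. Origin at the centre of its underside, z along its axis.
- short_barrel: A short black barrel ring, 52 mm in diameter and only 24 mm tall, loose on the mat: not wanted, leave it. Origin at the centre of its underside.
- dish: Round white parts dish with small parts in it, 69 mm across, 16 mm high, loose on the mat: leave it. Origin at the centre of its underside.
- tape: Roll of masking tape lying flat, 68 mm across, 19 mm high, loose: leave it. Origin at the centre of its underside.

How it is judged (in metres and radians):
On the way, in this order (a step that is already met when the one before it is completed fails the run):
1. the clamp's handle is thrown fully back (value of joint handle above 1.38 rad), for 0.2 s.
2. the tall barrel stands upright on the base plate between the plunger and the vee, let go, with the handle still back (value of joint handle above 1.3 rad and x of lens_barrel in the frame of nest between -0.02 and 0.004 m and y of lens_barrel in the frame of nest between -0.015 and 0.015 m and z of lens_barrel in the frame of nest between -0.004 and 0.004 m and angle between lens_barrel's own z axis and vertical below 0.08 rad and contact force between lens_barrel and the fingers below 0.1 N), for 0.2 s.
At the end, for the whole second after the job is handed in: The handle is over and locked (joint under 0.05 rad), the barrel stands upright (within 0.08 rad) on the base plate, home in the vee (within 3 mm of the nest point in x and y, 4 mm in height), at rest, and the plunger's tip presses on it with more than 5 N (value of joint handle below 0.05 rad and x of lens_barrel in the frame of nest between -0.003 and 0.003 m and y of lens_barrel in the frame of nest between -0.003 and 0.003 m and z of lens_barrel in the frame of nest between -0.004 and 0.004 m and angle between lens_barrel's own z axis and vertical below 0.08 rad and contact force between plunger_tip and lens_barrel above 5 N and linear speed of lens_barrel below 0.01 m/s); the robot touches nothing.
It fails at once if the barrel is tipped over (angle between lens_barrel's own z axis and vertical above 0.7 rad).
It fails at once if another thing on the bench is shoved more than 30 mm (distance of any of short_barrel, dish, tape from where it was at the start of the episode above 0.03 m).
It also fails if it takes over 56 s, if anything falls off the work surface, if the arm or the gripper's body presses on something with over 40 N, if the wrist force passes 120 N, or if a joint passes its speed limit or range.

### The arm

A 6-joint arm with a two-finger parallel gripper is mounted at the origin on the work surface; the furniture and walls round the work are solid. World frame = base frame: x ahead of the robot, y to its left, z up, the work surface at z = 0. Lengths are in mm, angles in rad, forces in N, time in s.
With the tool pointing down it reaches from about 350 to 975 mm from the base axis. Payload 7.1 kg.
Tool frame: the origin (TCP) lies at the centre of the arm's flange, where the gripper is bolted on; the fingertips stand 182 mm ahead of it and the grasp point (between the pads) lies 163 mm ahead of it; z points along the fingers, y is the line along which they close (so a half turn about z gives the same grasp; the last joint's range is limited). The gripper opens to 88 mm and grips with 3 to 60 N. Pads are 20 mm wide; open, the fingers measure 115 mm over their backs; the gripper's body (75 mm by 178 mm) begins 61 mm behind the grasp point.
Start: joints at [1.279, 0.423, 1.63, -0, 1.089, -0.019], TCP at [168.362, 601.881, 404.675] pointing down, gripper open.
Joint ranges: [-3, 3], [-0.9, 2.11], [0.09, 2.58], [-1.31, 4.45], [0.11, 2.69], [-2.54, 2.54]. Speed limits (rad/s): [2.39, 2.39, 3.01, 3.14, 3.14, 3.14].

### API

Orientations are given as a rotation vector (axis times angle).
In Python, from workcell import readout, get_image, ctrl gives the robot as it stands.
- The arm moves only by the tool step_arm, never from a script. Its argument "targets" is a list that holds one entry, the list of rows, each a list of 7 numbers: the shift along the world's x, y, z as a fraction of full scale, then the turn, a rotation vector about the world's x, y, z as a fraction of full scale, then the opening, from 0 (shut) to 1 (fully open). In form: [[[dx, dy, dz, wx, wy, wz, claw], ...]]. A call has exactly 5 rows; each row shifts and turns the commanded pose from where the row before left it; what a row does not reach is not made up. Full scale, the value 1, is 0.05 m for a shift and 4 degrees for a turn. A row lasts 1/8 s, in which the tool goes at most 62.5 mm and 10.7 degrees, less where a joint would pass 70% of its speed; a pose out of reach is approached as far as the arm can. A call with a number of a shift or a turn outside -1 to 1 is refused whole. A call with a gripper value outside its range is refused whole. The fingers move at their own pace and stop on an object; the grip force is fixed at half the most. Time passes only in rows, so rows that do not move let the fingers close, or fill a call up. It gives the time, the measured TCP pose, the force, the opening and the grip force at its end, in the units of the state.
- readout.get_obs(): the state, without advancing time (a new reading comes with each control period).
- get_image(name): name is "side" or "top" or "wrist"; returns a dict with "pixels" (400x640x3 uint8, red, green, blue), "intrinsics" (3x3 intrinsics, pixels), "k1" (the pictures are not rectified: a ray, as slopes to the right and down, at radius r is drawn at 1 + k1 r^2 times it, then the intrinsics apply), "extrinsics" (4x4, takes a point from world to camera coordinates). Camera axes: x right, y down, z forward; pixel columns grow to the right and rows downward; lengths in mm; the calibration is good to about 2 mm. A picture is of the moment at which its call begins. There is no depth.
- ctrl.close_job(): hands the job in; it is judged then, once.
The state is a dict: "t": time; "qpos": joint angles; "qvel": joint speeds; "joint_torque": joint torques, N m; "ee_pos": TCP position; "orientation": TCP orientation; "ft_force": force on the tool from outside, world axes, zero at the start; "moment": the same for the moment, N m; "width": finger opening in mm; "grasp_force": force on a finger pad.
Only numpy, scipy, OpenCV 4.12 (cv2) and the standard library are available. Lean on these libraries where they do the work, as an engineer would, in place of code of your own. Each camera call takes 0.05 s, during which the arm holds its last target. There are 200 camera calls.

## Working session

There is one attempt and no reset: what is moved stays moved. The work goes in short steps, Python scripts to look and compute and a tool call to move; the robot and the scene stay as the last step left them, time stands still between calls to the robot, and variables do not carry over. Pictures are saved under pics/ and viewed, at most 14 in all, crops included, and the job is handed in when it is done.

Besides the shell and the picture viewer there is one more tool, called after ">>>" as name([rows], argument=value, ...), one row to a line, values as JSON. step_arm: Moves the arm, as the interface text tells. Shift numbers are shares of 0.05 m and turn numbers shares of 4 degrees, none past 1 either way. Its arguments: {"type":"object","properties":{"targets":{"type":"array"}},"required":["targets"]}

```bash
ls; mkdir -p pics; python3 - <<'E'
from workcell import readout,get_image
import cv2,json,numpy as np
print(readout.get_obs())
for n in("side","top"):
    d=get_image(n);cv2.imwrite(f"pics/{n}0.png",d["pixels"][:,:,::-1])
    print(n,np.array(d["intrinsics"]).tolist(),d["k1"],np.array(d["extrinsics"]).round(4).tolist())
E
```

```text
pics
{'t': 0.0, 'qpos': array([ 1.27902338e+00,  4.23824419e-01,  1.63069083e+00,  1.38003449e-05,
        1.08858981e+00, -1.90305480e-02]), 'qvel': array([ 0.00114234, -0.00062605,  0.00081669, -0.00161455, -0.0011496 ,
       -0.00065608]), 'joint_torque': array([-2.23057919e-03, -5.44610631e+01, -2.73664713e+01,  6.43522432e-02,
        2.26806861e-02, -1.39751455e-04]), 'ee_pos': array([168.2699165 , 601.63114303, 403.91141539]), 'orientation': array([-4.27072481e-01, -3.11217952e+00,  2.34389846e-03]), 'ft_force': array([-0.18446357,  0.79189574,  0.54490743]), 'moment': array([-0.02000421,  0.05287931, -0.01752959]), 'grasp_force': 0.0, 'width': 87.74756566089455}
side [[471.1675445213161, 0.0, 317.8223614407236], [0.0, 471.1675445213161, 206.7549251906037], [0.0, 0.0, 1.0]] -0.12488285279970947 [[-0.3161, 0.9485, -0.0193, -186.4024], [0.4201, 0.1217, -0.8993, -140.1119], [-0.8506, -0.2924, -0.437, 1488.3068], [0.0, 0.0, 0.0, 1.0]]
top [[467.79661274035504, 0.0, 321.0459950421001], [0.0, 467.79661274035504, 189.8646294269579], [0.0, 0.0, 1.0]] -0.11957677347981169 [[0.015, -0.9996, -0.0226, 349.4403], [-0.9922, -0.0121, -0.1244, 451.7042], [0.124, 0.0242, -0.992, 1028.2914], [0.0, 0.0, 0.0, 1.0]]
```

View pics/side0.png

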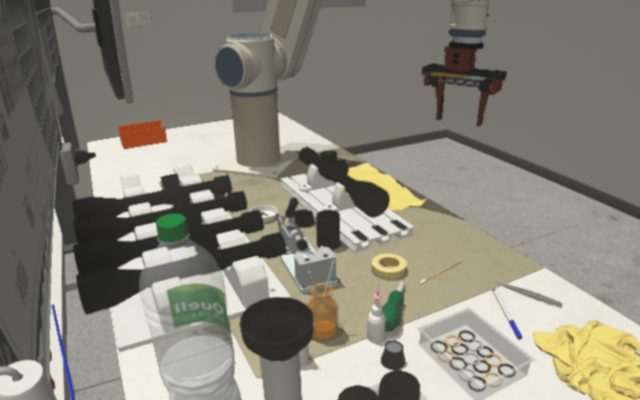

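View pics/top0.png

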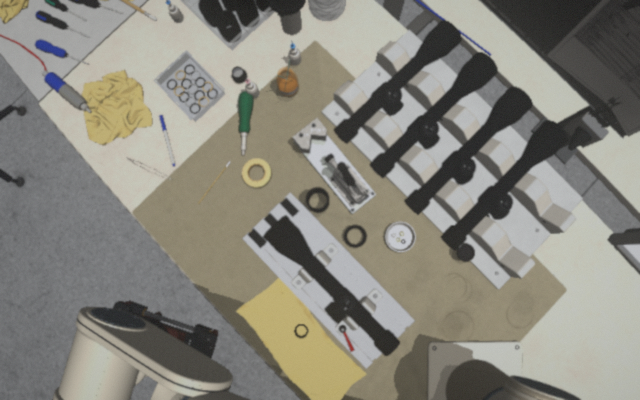

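The top view shows the fixture running from the vee at about (308,130) to the clamp end at (358,205), with the handle near (345,165). The tall barrel is at (317,200), the short ring at (355,236), the dish at (399,236) and the tape at (256,173). In the side view the barrel is at (328,230) and the vee at (315,265). I'll enlarge these for exact pixels.

```bash
cat > h.py <<'E'
import numpy as np,cv2
from workcell import readout,get_image
def cam(d): return np.array(d["intrinsics"],float),d["k1"],np.array(d["extrinsics"],float)
def proj(d,P):
    K,k1,E=cam(d); p=np.atleast_2d(P)@E[:3,:3].T+E[:3,3]; s=p[:,:2]/p[:,2:]
    s=s*(1+k1*(s**2).sum(1,keepdims=True)); return s*[K[0,0],K[1,1]]+K[:2,2]
def back(d,uv,z):
    K,k1,E=cam(d); s=cv2.undistortPoints(np.array([[uv]],float),K,np.array([k1,0,0,0.]))[0,0]
    R=E[:3,:3]; o=-R.T@E[:3,3]; v=R.T@np.r_[s,1]; return o+v*(z-o[2])/v[2]
def fx(org,th,P):
    c,s=np.cos(th),np.sin(th); return np.atleast_2d(P)@np.array([[c,-s,0],[s,c,0],[0,0,1]]).T+np.r_[org,0]
E
python3 - <<'E'
import cv2
a=cv2.imread("pics/top0.png")[110:250,270:430];b=cv2.imread("pics/side0.png")[180:305,240:410]
cv2.imwrite("pics/topc.png",cv2.resize(a,None,fx=4.25,fy=4.25,interpolation=2))
cv2.imwrite("pics/sidec.png",cv2.resize(b,None,fx=4.5,fy=4.5,interpolation=2))
E
```

```text
(no output)
```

View pics/topc.png

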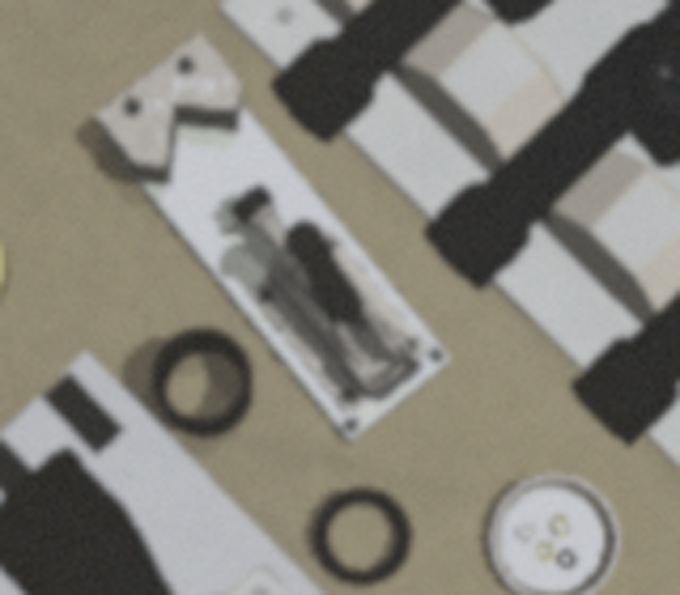

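View pics/sidec.png

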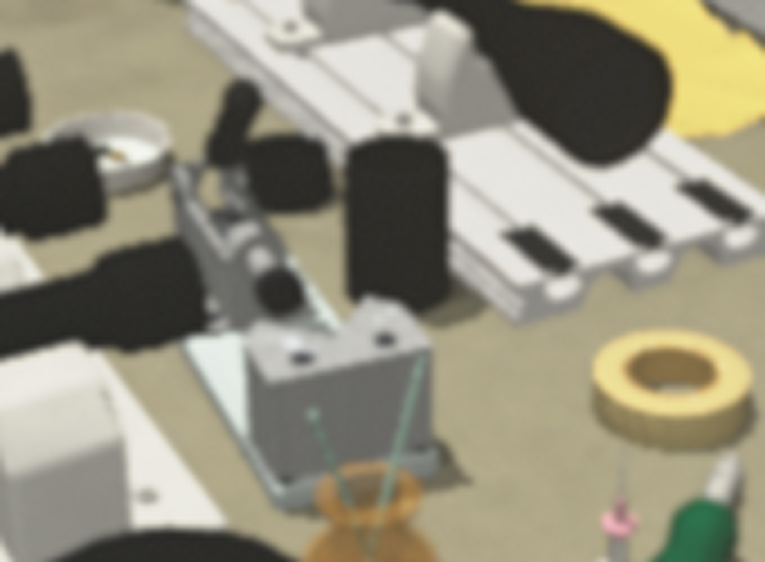

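Top crop: the plate's clamp-end corners are at (450,355) and (348,440), and the vee bottom edge is at (175,108). The wing tips are at (240,108) and (164,163), and the barrel rim centre is about (203,382). Side crop: the plunger tip is at (280,290), the handle ball at about (242,95), and the barrel spans columns 347–450 and rows 140–312. Next I'll fit the poses.

```bash
cat > fit.py <<'E'
from h import *
from scipy.optimize import least_squares
T=get_image("top");S=get_image("side")
t=lambda u,v:((np.array([u,v])+.5)/4.25-.5+[270,110]); s=lambda u,v:((np.array([u,v])+.5)/4.5-.5+[240,180])
tp=[((-98,-36,12),t(450,355)),((-98,36,12),t(348,440)),((97,0,62),t(175,108)),((73,-24,62),t(240,108)),((73,24,62),t(164,163)),((123,-35.5,62),t(200,35)),((123,35.5,62),t(95,118))]
sp=[((123,-36,12),s(280,492)),((123,36,12),s(437,452)),((123,-35.5,62),s(265,382)),((123,35.5,62),s(430,347)),((36.5,0,48),s(280,290))]
def r(p):
    a=proj(T,fx(p[:2],p[2],[q[0] for q in tp]))-[q[1] for q in tp]
    b=proj(S,fx(p[:2],p[2],[q[0] for q in sp]))-[q[1] for q in sp]
    return np.r_[a,b].ravel()
f=least_squares(r,[600,0,.8],loss="soft_l1",x_scale=[10,10,.1]);print(f.x,np.degrees(f.x[2]));print(r(f.x).reshape(-1,2).round(1).tolist())
o,th=f.x[:2],f.x[2]
for n,P in dict(piv=(-73,0,48),nest=(60,0,12),grip0=(-73+80*np.sin(.698),0,48+80*np.cos(.698)),ball0=(-73+97*np.sin(.698),0,48+97*np.cos(.698)),back=(-73-80*.707,0,48+80*.707)).items():
    W=fx(o,th,P)[0];print(n,W.round(1),proj(T,W).round(1),proj(S,W).round(1))
# barrel: top rim centre, plus side silhouette
def rb(p):
    c=np.r_[p,72];a=proj(T,c)[0]-t(203,382)
    ang=np.linspace(0,2*np.pi,73);ring=np.c_[p[0]+26*np.cos(ang),p[1]+26*np.sin(ang),0*ang]
    q=proj(S,np.r_[ring,ring+[0,0,72]])
    return np.r_[a,[q[:,0].min()-s(347,0)[0],q[:,0].max()-s(450,0)[0],q[:,1].min()-s(0,138)[1],q[:,1].max()-s(0,314)[1]]]
g=least_squares(rb,[500,100],x_scale=10);print("barrel",g.x,rb(g.x).round(1),back(T,t(203,382),72))
for n,u,z in(("short",t(361,536),24),("dish",t(553,539),16)):print(n,back(T,u,z).round(1))
E
python3 fit.py
```

```text
[492.57611841 316.89832413   0.68816537] 39.42897138217949
[[1.5, 1.6], [1.2, 1.1], [0.5, -0.3], [0.3, 1.2], [1.4, 1.5], [-0.2, -1.5], [-0.2, -1.8], [-1.2, 0.1], [0.3, 0.3], [1.4, 1.5], [1.6, 1.0], [1.0, 1.8]]
piv [436.2 270.5  48. ] [[359.  194.2]] [[286.1 222. ]]
nest [538.9 355.   12. ] [[322.1 151.9]] [[307.5 267.4]]
grip0 [475.9 303.2 109.3] [[345.2 172. ]] [[292.3 206. ]]
ball0 [484.3 310.1 122.3] [[342.1 166.9]] [[293.7 202.3]]
back [392.5 234.6 104.6] [[377.5 212. ]] [[277.1 188.4]]
barrel [421.21971616 361.67356956] [ 0.3 -0.2 -0.7  1.  -1.3  0.7] [420.70847267 362.22713691  72.        ]
short [344.5 278.5  24. ]
dish [344.3 175.3  16. ]
```

>>> step_arm([
  [[0.7,-0.525,0,0,0,-0.875,0.4],[0.7,-0.525,0,0,0,-0.875,0],[0.7,-0.525,0,0,0,-0.875,0],[0.7,-0.525,0,0,0,-0.875,0],[0.7,-0.525,0,0,0,-0.875,0]],
])

```text
t: 0.82
ee_pos: [344.4, 469.7, 404.6]
orientation: [-0.899, -3.01, 0.0]
ft_force: [0.9, 0.5, 0.8]
width: 40.8
grasp_force: 0.0
```

>>> step_arm([
  [[0.7,-0.525,0,0,0,-0.875,0],[0.7,-0.525,0,0,0,-0.875,0],[0.7,-0.525,0,0,0,-0.875,0],[0.7,-0.525,0,0,0,-0.875,0],[0.7,-0.525,0,0,0,-0.875,0]],
])

```text
t: 1.45
ee_pos: [519.4, 338.4, 404.6]
orientation: [-1.346, -2.838, 0.0]
ft_force: [0.8, -0.1, -0.8]
width: 0.7
grasp_force: 0.0
```

```bash
python3 - <<'E'
from h import *
o=readout.get_obs();print(o["t"],o["ee_pos"],o["orientation"],o["width"],o["qpos"])
d=get_image("wrist");cv2.imwrite("pics/w1.png",d["pixels"][:,:,::-1])
import pickle;pickle.dump(d,open("w1.pkl","wb"))
E=np.array(d["extrinsics"]);print(-E[:3,:3].T@E[:3,3],E[:3,:3].round(2).tolist(),d["intrinsics"],d["k1"])
E
```

```text
1.45 [519.41433216 338.35531653 404.56660309] [-1.34630037e+00 -2.83835495e+00  1.76436576e-04] 0.7162262976570403 [ 5.58162683e-01  4.15833902e-01  1.64168214e+00  5.59102379e-05
  1.08424167e+00 -1.26866230e-01]
[469.95805133 400.11518587 385.4426591 ] [[0.77, 0.63, 0.0], [0.61, -0.74, 0.29], [0.18, -0.22, -0.96]] [[303.60070011   0.         324.47201446]
 [  0.         303.60070011 204.67615731]
 [  0.           0.           1.        ]] -0.02277942927382743
```

View pics/w1.png

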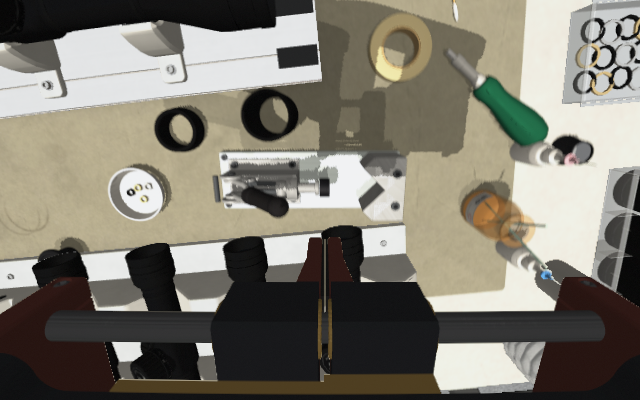

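The wrist view is sharp. The plate spans (220,152) to (407,222), the handle ball is at (278,205), the plunger tip at (325,187), the tall barrel at (270,114) and the short ring at (180,130). I'll enlarge it for a precise fit.

```bash
python3 - <<'E'
import cv2
a=cv2.imread("pics/w1.png")[80:230,210:420];cv2.imwrite("pics/w1c.png",cv2.resize(a,None,fx=3.8,fy=3.8,interpolation=2))
E
```

```text
(no output)
```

View pics/w1c.png

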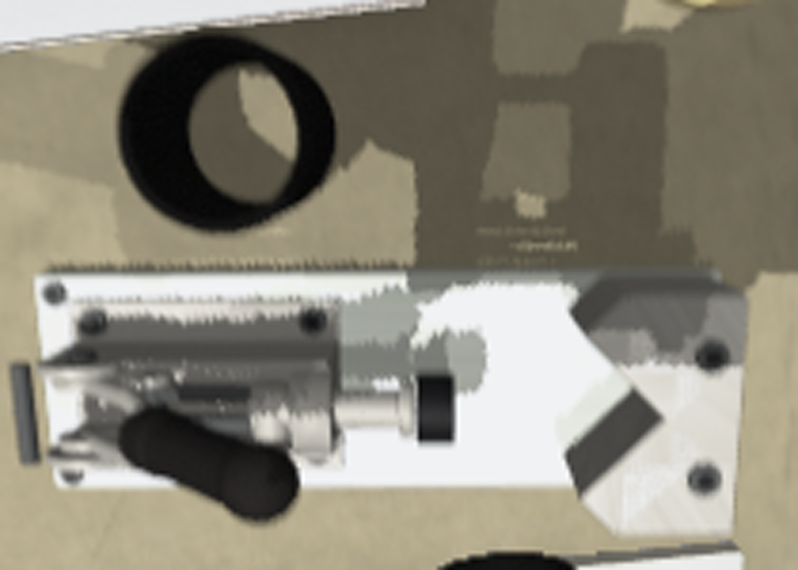

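```bash
cat > fit2.py <<'E'
from h import *
import pickle
from scipy.optimize import least_squares
W=pickle.load(open("w1.pkl","rb"))
w=lambda u,v:((np.array([u,v])+.5)/3.8-.5+[210,80])
tp=[((-98,36,12),w(37,275)),((-98,-36,12),w(57,488)),((123,36,12),w(720,272)),((97,0,62),w(662,418)),((73,24,62),w(570,312)),((73,-24,62),w(582,497)),((36.5,0,48),w(454,408))]
r=lambda p:(proj(W,fx(p[:2],p[2],[q[0] for q in tp]))-[q[1] for q in tp]).ravel()
f=least_squares(r,[492,317,.69],loss="soft_l1",x_scale=[10,10,.1]);print(f.x,np.degrees(f.x[2]));print(r(f.x).reshape(-1,2).round(1).tolist())
ang=np.linspace(0,2*np.pi,181)
def rb(p):
    ring=np.c_[p[0]+26*np.cos(ang),p[1]+26*np.sin(ang),0*ang];q=proj(W,np.r_[ring,ring+[0,0,72]])
    return np.r_[q.min(0)-w(119,36),q.max(0)-w(335,232)]
g=least_squares(rb,[421,361],x_scale=10);print("barrel",g.x,rb(g.x).round(2))
for P in((0,0,0),):
  c,s=np.cos(f.x[2]),np.sin(f.x[2]);d=g.x-f.x[:2];print("barrel in fixture",c*d[0]+s*d[1],-s*d[0]+c*d[1])
o,th=f.x[:2],f.x[2]
for n,P in dict(start=(35,0,95),end=(-86,0,95),nest=(60,0,12),place=(50,0,12)).items():print(n,fx(o,th,P)[0].round(1))
print("ball px err",(proj(W,fx(o,th,(-73+97*np.sin(.698),0,48+97*np.cos(.698))))[0]-w(265,483)))
E
python3 fit2.py
```

```text
[496.93880044 317.60667303   0.69253338] 39.67923994241796
[[-0.7, 0.1], [-0.1, 0.1], [0.1, -0.5], [0.4, -0.3], [3.4, 6.0], [-1.0, -0.1], [-0.2, -0.3]]
barrel [426.92718146 361.82577596] [-0.64 -1.31  0.78  1.47]
barrel in fixture -25.649698115455912 78.73403865465005
start [523.9 340.   95. ]
end [430.8 262.7  95. ]
nest [543.1 355.9  12. ]
place [535.4 349.5  12. ]
ball px err [-1.24643589 -0.56231166]
```

>>> step_arm([
  [[0.1,0.02,-0.85,0,0,0,0],[0,0,-0.85,0,0,0,0],[0,0,-0.85,0,0,0,0],[-0.23,-0.19,0,0,0,0,0],[-0.23,-0.19,0,0,0,0,0]],
])

```text
t: 2.12
ee_pos: [500.0, 321.2, 278.3]
orientation: [1.343, 2.839, 0.002]
ft_force: [2.3, 1.8, 3.8]
width: 0.4
grasp_force: 2.1
```

>>> step_arm([
  [[-0.23,-0.19,0,0,0,0,0],[-0.23,-0.19,0,0,0,0,0],[-0.23,-0.19,0,0,0,0,0],[-0.23,-0.19,0,0,0,0,0],[-0.23,-0.19,0,0,0,0,0]],
])

```text
t: 2.75
ee_pos: [442.0, 273.2, 277.2]
orientation: [-1.343, -2.84, 0.0]
ft_force: [0.5, 0.4, -0.4]
width: 0.6
grasp_force: 0.2
```

>>> step_arm([
  [[-0.25,-0.21,0,0,0,0,0],[0,0,0,0,0,0,0],[0,0,0,0,0,0,0],[0.1,0.08,0.6,0,0,0,0.5],[0,0.3,1,0,0,0,1]],
])

```text
t: 3.38
ee_pos: [435.6, 282.3, 356.8]
orientation: [-1.344, -2.838, 0.005]
ft_force: [0.7, 0.9, 0.5]
width: 16.8
grasp_force: 0.0
```

```bash
python3 - <<'E'
from h import *
o=readout.get_obs();print(o["t"],o["ee_pos"],o["width"])
d=get_image("wrist");s=get_image("side")
a=cv2.resize(d["pixels"][:240,:,::-1],(640,240));b=cv2.resize(s["pixels"][180:305,240:410,::-1],None,fx=2.8,fy=2.8)
b=cv2.copyMakeBorder(b,0,0,0,640-b.shape[1],0)
cv2.imwrite("pics/m2.png",np.vstack([a,b])[:600])
E
```

```text
3.375 [435.59006988 282.28367036 356.75764331] 16.8374909463908
```

View pics/m2.png

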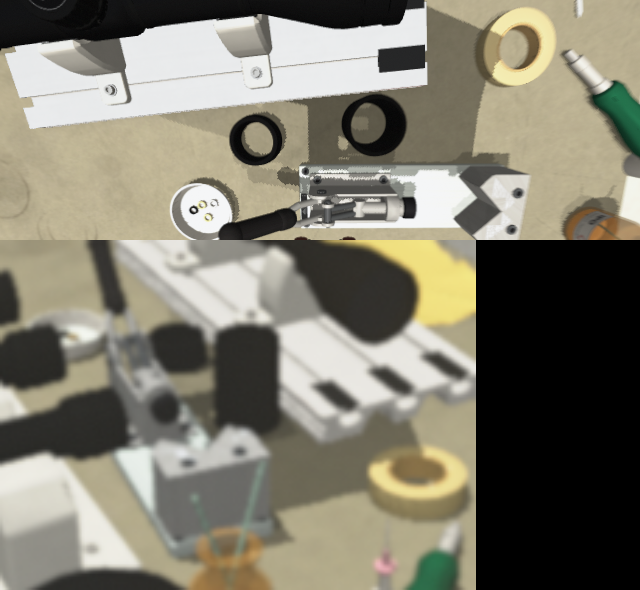

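The handle is fully back and the plunger drawn in. The barrel is at about (374,125) in the wrist view, standing clear. I'll refine the barrel position from this view.

```bash
python3 - <<'E'
from h import *
from scipy.optimize import least_squares
d=get_image("wrist");im=d["pixels"];print(readout.get_obs()["ee_pos"])
m=(im.max(2)<45).astype(np.uint8)
n,l,st,c=cv2.connectedComponentsWithStats(m)
for i in range(1,n):
    x,y,w,h,a=st[i]
    if 330<x+w/2<420 and 90<y+h/2<160 and a>500:
        print(st[i]);ang=np.linspace(0,2*np.pi,181)
        def rb(p):
            r=np.c_[p[0]+26*np.cos(ang),p[1]+26*np.sin(ang),0*ang];q=proj(d,np.r_[r,r+[0,0,72]])
            return np.r_[q.min(0)-[x-.5,y-.5],q.max(0)-[x+w-.5,y+h-.5]]
        g=least_squares(rb,[425,361],x_scale=10);print(g.x,rb(g.x).round(2))
print(proj(d,fx([497,317.6],.6925,[(97,0,62),(-98,36,12),(73,-24,62)])).round(1))
E
```

```text
[436.56948397 283.63190959 359.67429577]
[ 334   95   62   61 1795]
[424.92103129 362.37586275] [-0.55 -0.36  0.44  0.42]
[[487.3 209.7]
 [292.  165.7]
 [460.1 232.6]]
```

>>> step_arm([
  [[-0.1,0.8,0,0,0,0,1],[-0.1,0.8,0,0,0,0,1],[0,0,0,0,0,0,1],[0,0,-0.8,0,0,0,1],[0,0,0,0,0,0,1]],
])

```text
t: 4.15
ee_pos: [424.3, 360.8, 314.1]
orientation: [-1.342, -2.837, 0.011]
ft_force: [-0.9, -0.7, -0.7]
width: 79.1
grasp_force: 0.0
```

```bash
python3 - <<'E'
from h import *
o=readout.get_obs();print(o["ee_pos"],o["width"],o["ft_force"])
d=get_image("wrist");cv2.imwrite("pics/w3.png",d["pixels"][:,:,::-1])
E
```

```text
[424.31473534 360.75765248 314.09026016] 79.06131531247614 [-0.94718964 -0.66975163 -0.68198262]
```

View pics/w3.png

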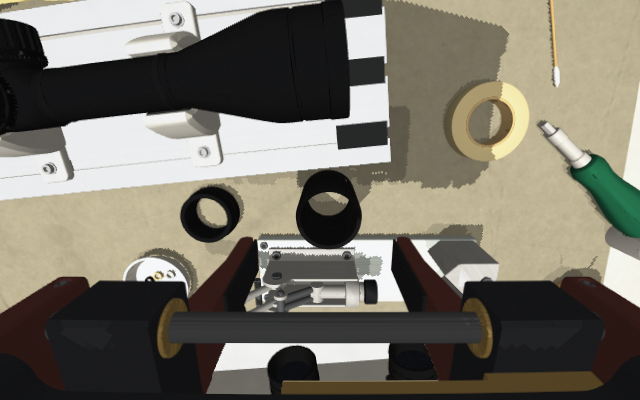

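The barrel at (328,205) is centred between the open fingers, with its neighbours clear. Next I'll descend and grip.

>>> step_arm([
  [[0.01,0.01,-0.8,0,0,0,1],[0,0,-0.7,0,0,0,1],[0,0,-0.46,0,0,0,1],[0,0,0,0,0,0,0.4],[0,0,0,0,0,0,0.4]],
])

```text
t: 4.82
ee_pos: [426.5, 363.0, 220.6]
orientation: [1.343, 2.839, 0.002]
ft_force: [0.4, -1.0, 1.1]
width: 71.3
grasp_force: 0.0
```

>>> step_arm([
  [[0,0,0,0,0,0,0.3],[0,0,0,0,0,0,0.3],[0,0,0,0,0,0,0.3],[0,0,0.5,0,0,0,0.3],[0,0,0.8,0,0,0,0.3]],
])

```text
t: 5.45
ee_pos: [425.4, 362.5, 283.9]
orientation: [-1.343, -2.839, 0.004]
ft_force: [-0.0, 0.7, -1.3]
width: 51.1
grasp_force: 30.0
```

>>> step_arm([
  [[0,0,0.8,0,0,0.903,0.3],[0,0,0.2,0,0,0.903,0.3],[0,0,0,0,0,0.903,0.3],[0,0,0,0,0,0.903,0.3],[0,0,0,0,0,0.903,0.3]],
])

```text
t: 6.08
ee_pos: [425.7, 362.8, 334.3]
orientation: [0.878, 3.016, 0.0]
ft_force: [0.6, 0.6, -1.5]
width: 50.9
grasp_force: 30.0
```

>>> step_arm([
  [[0.22,-0.03,0,0,0,0.903,0.3],[0.22,-0.03,0,0,0,0.903,0.3],[0.22,-0.03,0,0,0,0.903,0.3],[0.22,-0.03,0,0,0,0.903,0.3],[0.22,-0.03,0,0,0,0.903,0.3]],
])

```text
t: 6.7
ee_pos: [481.0, 355.2, 334.1]
orientation: [-0.393, -3.117, 0.0]
ft_force: [-0.4, 0.1, -1.9]
width: 50.9
grasp_force: 30.0
```

>>> step_arm([
  [[0.22,-0.03,0,0,0,0.903,0.3],[0.22,-0.03,0,0,0,0.903,0.3],[0.22,-0.03,0,0,0,0.903,0.3],[0.22,-0.03,0,0,0,0.903,0.3],[0.22,-0.03,0,0,0,0.903,0.3]],
])

```text
t: 7.32
ee_pos: [536.0, 347.8, 334.1]
orientation: [0.101, -3.14, 0.0]
ft_force: [-0.1, -0.2, -1.8]
width: 50.7
grasp_force: 30.0
```

>>> step_arm([
  [[0,0,0,0,0,0.903,0.3],[0,0,0,0,0,0.903,0.3],[0,0,0,0,0,0.903,0.3],[0,0,0,0,0,0.903,0.3],[0,0,0,0,0,0.903,0.3]],
])

```text
t: 7.95
ee_pos: [535.7, 347.8, 334.1]
orientation: [0.592, -3.085, 0.0]
ft_force: [-0.3, -0.8, -0.1]
width: 50.8
grasp_force: 30.0
```

>>> step_arm([
  [[0,0,0,0,0,0.903,0.3],[0,0,0,0,0,0.903,0.3],[0,0,0,0,0,0.903,0.3],[0,0,0,0,0,0.903,0.3],[0,0,0,0,0,0.903,0.3]],
])

```text
t: 8.57
ee_pos: [535.7, 347.8, 334.1]
orientation: [1.069, -2.954, 0.0]
ft_force: [-0.2, -0.3, -0.3]
width: 51.2
grasp_force: 30.0
```

```bash
python3 - <<'E'
from h import *
import pickle
o=readout.get_obs();print(o["ee_pos"],o["orientation"],o["width"],o["grasp_force"],o["qpos"][5])
d=get_image("wrist");pickle.dump(d,open("w4.pkl","wb"))
cv2.imwrite("pics/w4.png",cv2.resize(d["pixels"][60:300,170:490,::-1],None,fx=2.5,fy=2.5,interpolation=2))
for n,P in dict(vee=(97,0,62),wp=(73,24,62),wn=(73,-24,62),c1=(123,36,12),tip=(17.5,0,48)).items():
    print(n,((proj(d,fx([497,317.6],.6925,P))[0]-[170,60])*2.5).round(0))
from scipy.spatial.transform import Rotation as R
M=R.from_rotvec(o["orientation"]).as_matrix();c=o["ee_pos"]+M[:,2]*163;print(c)
a=np.linspace(0,2*np.pi,9)[:-1];z=o["ee_pos"][2]-219+72
print("rim",((proj(d,np.c_[c[0]+26*np.cos(a),c[1]+26*np.sin(a),0*a+z])-[170,60])*2.5).round(0).tolist())
E
```

```text
[535.66434109 347.83153408 334.08628979] [ 1.06912857e+00 -2.95367543e+00  1.67987590e-04] 51.17865434782427 29.989484364632517 -1.7080799398055835
vee [391. 493.]
wp [458. 432.]
wn [324. 432.]
c1 [472. 495.]
tip [392. 271.]
[535.61246002 347.79421397 171.08630232]
rim [[304.0, 649.0], [399.0, 674.0], [489.0, 635.0], [524.0, 550.0], [479.0, 466.0], [375.0, 436.0], [280.0, 482.0], [253.0, 572.0]]
```

View pics/w4.png

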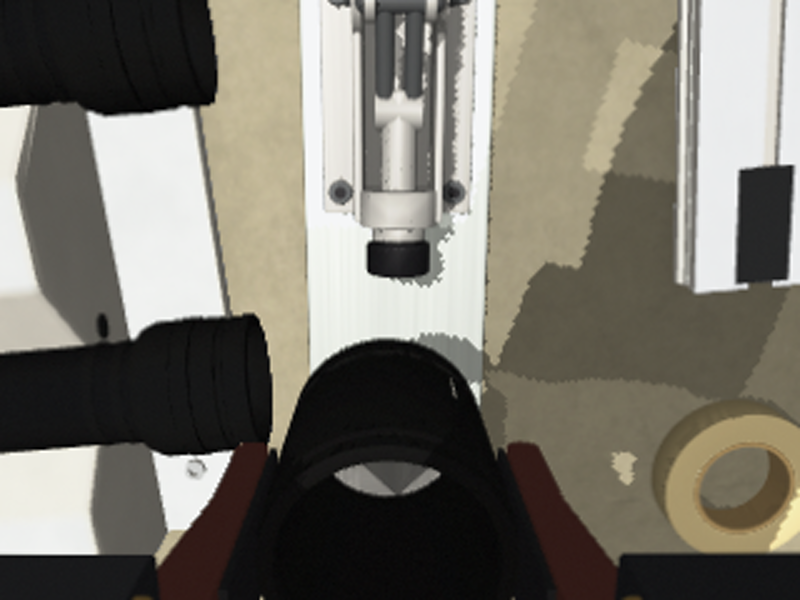

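The wrist view shows the plunger tip at crop (398,275), the plate edges at about 307 and 488, and the barrel's near edge at (388,340). The plate centre lies about 8 px right of the barrel, so I'll work out the correction.

```bash
python3 - <<'E'
from h import *
import pickle
d=pickle.load(open("w4.pkl","rb"));c=lambda P:((proj(d,P)-[170,60]+.5)*2.5-.5).round(1)
F=lambda P:c(fx([497,317.6],.6925,P)).tolist()
print("tip L,R,top,bot",F([(12,-11,48),(12,11,48),(17.5,0,59),(17.5,0,37)]))
print("plate x=0,30 y-+36",F([(0,-36,12),(0,36,12),(30,-36,12),(30,36,12)]))
a=np.linspace(0,2*np.pi,361);r=np.c_[535.6+26*np.cos(a),347.8+26*np.sin(a),0*a+115]
q=c(r);print("barrel bottom apex",q[q[:,1].argmin()],q[:,0].min(),q[:,0].max())
g=cv2.cvtColor(d["pixels"],6).astype(int)
for row in(120,150,170,185): 
    R=g[60+int(row/2.5) if 0 else 60+row//2, 285:375];print(60+row//2,R[::1].tolist()) if row in(170,) else None
q=r+[0,0,72];q=c(q);print("rim",q.min(0),q.max(0))
E
```

```text
tip L,R,top,bot [[361.5, 256.6], [423.9, 256.8], [392.8, 277.8], [392.5, 267.0]]
plate x=0,30 y-+36 [[301.0, 212.0], [483.7, 212.6], [303.1, 287.1], [480.9, 287.6]]
barrel bottom apex [391.6 335. ] 296.3 480.7
145 [174, 170, 166, 166, 167, 168, 171, 224, 246, 246, 246, 246, 246, 246, 246, 241, 241, 241, 241, 241, 241, 241, 206, 185, 241, 222, 146, 219, 220, 136, 153, 164, 173, 184, 188, 192, 197, 203, 209, 217, 223, 222, 221, 220, 218, 215, 211, 208, 203, 196, 187, 179, 171, 164, 158, 151, 136, 122, 109, 157, 219, 181, 145, 151, 156, 217, 229, 229, 228, 170, 173, 226, 170, 215, 235, 233, 236, 239, 236, 208, 94, 145, 145, 145, 145, 145, 145, 146, 147, 148]
rim [252.8 435.6] [524.5 674.8]
```

>>> step_arm([
  [[-0.06,0.07,0,0,0,0,0.3],[0,0,-0.6,0,0,0,0.3],[0,0,-0.7,0,0,0,0.3],[0,0,-0.5,0,0,0,0.3],[0,0,0,0,0,0,0.3]],
])

```text
t: 9.25
ee_pos: [531.9, 351.1, 242.2]
orientation: [1.063, -2.952, 0.001]
ft_force: [-0.6, -0.1, 0.0]
width: 51.1
grasp_force: 30.0
```

```bash
python3 - <<'E'
from h import *
import pickle
o=readout.get_obs();print(o["ee_pos"],o["width"])
d=get_image("wrist");s=get_image("side")
a=cv2.resize(d["pixels"][60:300,170:490,::-1],None,fx=2,fy=2,interpolation=2)
b=cv2.resize(s["pixels"][215:305,270:350,::-1],None,fx=3,fy=3,interpolation=2)
b=cv2.copyMakeBorder(b,0,a.shape[0]-b.shape[0],0,160-0 if 0 else 0,0)
o_=np.hstack([a,b])[:, :800];cv2.imwrite("pics/m5.png",o_)
c=lambda P:((proj(d,P)-[170,60]+.5)*2-.5).round(1);F=lambda P:c(fx([497,317.6],.6925,P)).tolist()
print("tip L,R,top,bot",F([(12,-11,48),(12,11,48),(17.5,0,59)]));print("plate",F([(0,-36,12),(0,36,12)]))
t=o["ee_pos"];an=np.linspace(0,2*np.pi,361);r=np.c_[t[0]+26*np.cos(an),t[1]+26*np.sin(an),0*an+t[2]-219]
print("bot",c(r).min(0),"rim",c(r+[0,0,72]).min(0),c(r+[0,0,72]).max(0))
E
```

```text
[531.92293064 351.10568326 242.23032016] 51.07530907977156
tip L,R,top,bot [[261.5, 258.2], [335.6, 258.2], [297.9, 286.3]]
plate [[196.9, 200.5], [403.6, 200.4]]
bot [236.6 270.5] rim [201.7 351. ] [418.9 542.4]
```

View pics/m5.png

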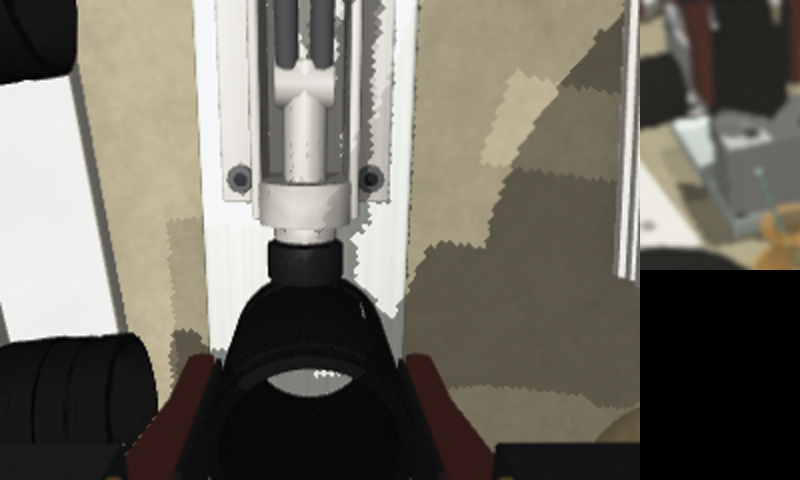

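The barrel is centred to about 1.5 mm (apex at 311, tip at 305) and stands about 6 mm clear of the tip. I'll nudge it and lower it.

>>> step_arm([
  [[0.03,-0.006,0,0,0,0,0.3],[0,0,-0.12,0,0,0,0.3],[0,0,-0.1,0,0,0,0.3],[0,0,0,0,0,0,0.3],[0,0,0,0,0,0,0.3]],
])

```text
t: 9.98
ee_pos: [534.4, 351.1, 233.1]
orientation: [1.066, -2.955, 0.0]
ft_force: [0.8, 0.8, -0.8]
width: 50.8
grasp_force: 30.0
```

>>> step_arm([
  [[0,0,-0.02,0,0,0,0.3],[0,0,-0.01,0,0,0,0.3],[0,0,0,0,0,0,0.3],[0,0,0,0,0,0,0.3],[0,0,0,0,0,0,0.3]],
])

```text
t: 10.6
ee_pos: [534.5, 351.1, 232.3]
orientation: [-1.066, 2.955, 0.0]
ft_force: [-2.3, -0.5, 5.9]
width: 51.1
grasp_force: 30.0
```

>>> step_arm([
  [[0,0,0.005,0,0,0,0.6],[0,0,0,0,0,0,0.7],[0,0,0,0,0,0,0.85],[0,0,0,0,0,0,0.85],[0,0,0,0,0,0,0.85]],
])

```text
t: 11.22
ee_pos: [534.4, 351.1, 231.8]
orientation: [1.066, -2.955, 0.0]
ft_force: [-0.7, 0.5, -0.1]
width: 74.5
grasp_force: 0.0
```

>>> step_arm([
  [[0,0,0.4,0,0,0,0.85],[0,0,0.8,0,0,0,0.85],[0,0,1,0,0,0,0.85],[0,0,0.4,0,0,0,0.5],[0,0,0,0,0,0,0]],
])

```text
t: 11.85
ee_pos: [534.6, 351.2, 363.9]
orientation: [-1.065, 2.952, 0.001]
ft_force: [0.4, 0.1, 0.2]
width: 58.2
grasp_force: 0.0
```

```bash
python3 - <<'E'
from h import *
o=readout.get_obs();print(o["t"],o["ee_pos"],o["width"])
d=get_image("wrist")
cv2.imwrite("pics/w6.png",cv2.resize(d["pixels"][60:300,170:490,::-1],None,fx=2.5,fy=2.5,interpolation=2))
c=lambda P:((proj(d,P)-[170,60]+.5)*2.5-.5).round(1);F=lambda P:c(fx([495.6,319.2],.6925,P)).tolist()
a=np.linspace(0,2*np.pi,13)
print("tip",F([(12,-11,48),(12,11,48),(17.5,0,59)]),"\nvee",F([(97,0,62),(73,24,62),(73,-24,62)]))
r=np.array(F(np.c_[50+26*np.cos(a),26*np.sin(a),84+0*a]));print("rim at x50",r.min(0),r.max(0))
E
```

```text
11.85 [534.56117945 351.24193541 363.94181852] 58.20399849694355
tip [[361.2, 238.1], [417.7, 238.1], [389.5, 256.7]] 
vee [[389.2, 454.0], [450.1, 398.0], [328.5, 397.9]]
rim at x50 [316.9 286.6] [462.  425.8]
```

View pics/w6.png

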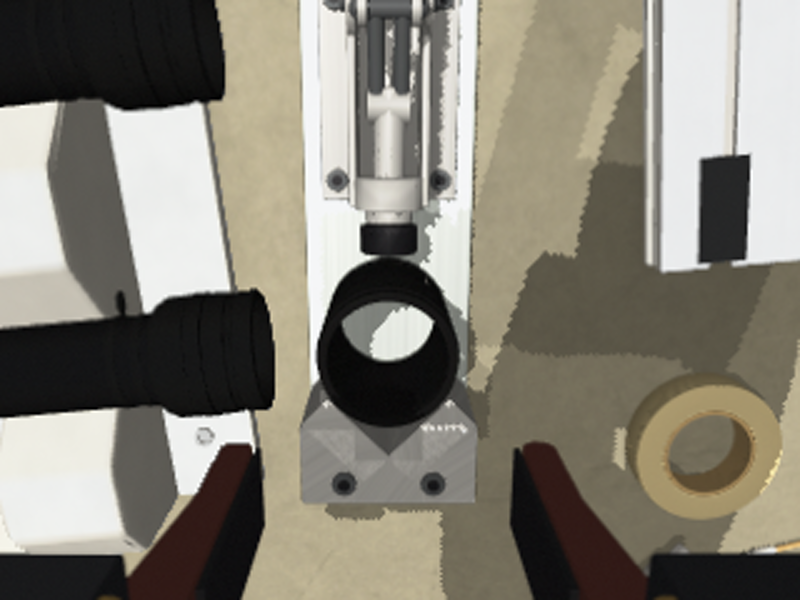

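The barrel stands free and centred: rim (318–462, 286–425) matches my model at x≈50, with the tip just ahead of it. Next I'll go behind the handle and push it over.

>>> step_arm([
  [[-0.694,-0.574,0,0,0,0,0],[-0.694,-0.574,0,0,0,0,0],[-0.694,-0.574,0,0,0,0,0],[-0.694,-0.574,0,0,0,0,0],[-0.694,-0.574,0,0,0,0,0]],
])

```text
t: 12.52
ee_pos: [359.0, 206.3, 360.1]
orientation: [1.065, -2.952, 0.001]
ft_force: [0.6, 0.3, -0.6]
width: 4.2
grasp_force: 0.0
```

>>> step_arm([
  [[0,0,-0.6,0,0,0,0],[0,0,-0.6,0,0,0,0],[0,0,-0.36,0,0,0,0],[0,0,0,0,0,0,0],[0,0,0,0,0,0,0]],
])

```text
t: 13.15
ee_pos: [360.7, 207.5, 283.6]
orientation: [1.066, -2.954, 0.0]
ft_force: [-0.2, -0.0, 0.7]
width: 0.4
grasp_force: 0.0
```

>>> step_arm([
  [[0.185,0.153,0,0,0,0,0],[0.185,0.153,0,0,0,0,0],[0.185,0.153,0,0,0,0,0],[0.185,0.153,0,0,0,0,0],[0.185,0.153,0,0,0,0,0]],
])

```text
t: 13.78
ee_pos: [407.9, 246.5, 284.0]
orientation: [-1.066, 2.955, 0.0]
ft_force: [-0.5, 0.1, 0.9]
width: 0.3
grasp_force: 0.3
```

>>> step_arm([
  [[0.1,0.083,0,0,0,0,0],[0.1,0.083,0,0,0,0,0],[0.1,0.083,0,0,0,0,0],[0.1,0.083,0,0,0,0,0],[0.1,0.083,0,0,0,0,0]],
])

```text
t: 14.4
ee_pos: [432.3, 266.8, 283.9]
orientation: [1.066, -2.955, 0.0]
ft_force: [0.2, -0.5, -0.7]
width: 0.7
grasp_force: 0.5
```

>>> step_arm([
  [[0.06,0.05,0,0,0,0,0],[0.06,0.05,0,0,0,0,0],[0.06,0.05,0,0,0,0,0],[0.06,0.05,0,0,0,0,0],[0.06,0.05,0,0,0,0,0]],
])

```text
t: 15.02
ee_pos: [447.4, 279.3, 284.0]
orientation: [-1.066, 2.955, 0.0]
ft_force: [-0.2, -0.7, 0.3]
width: 0.3
grasp_force: 0.0
```

>>> step_arm([
  [[0.045,0.037,0,0,0,0,0],[0.045,0.037,0,0,0,0,0],[0.045,0.037,0,0,0,0,0],[0.045,0.037,0,0,0,0,0],[0,0,0,0,0,0,0]],
])

```text
t: 15.65
ee_pos: [456.0, 286.4, 283.8]
orientation: [1.066, -2.955, 0.0]
ft_force: [-0.9, -0.6, 1.1]
width: -0.1
grasp_force: 0.6
```

```bash
python3 - <<'E'
from h import *
o=readout.get_obs();print(o["t"],o["ee_pos"],o["ft_force"])
s=get_image("side")
cv2.imwrite("pics/s7.png",cv2.resize(s["pixels"][160:300,240:390,::-1],None,fx=4,fy=4,interpolation=2))
c=lambda P:((proj(s,fx([495.6,319.2],.6925,P))-[240,160]+.5)*4-.5).round(0).tolist()
print("ball shut/0.2",[c((-73+97*np.sin(.698-q),0,48+97*np.cos(.698-q))) for q in(0,.2,.4)])
E
```

```text
15.65 [456.04955855 286.4472008  283.81215497] [-0.85596582 -0.63752852  1.12085866]
ball shut/0.2 [[[218.0, 174.0]], [[207.0, 141.0]], [[195.0, 114.0]]]
```

View pics/s7.png

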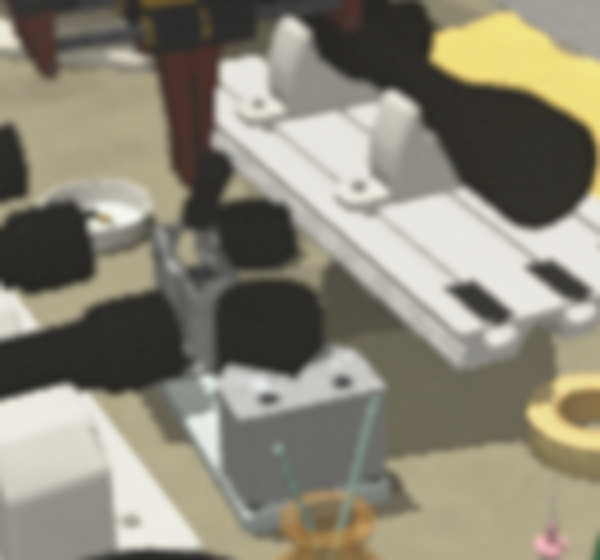

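The ball is at about (213,163), the same pixel as the shut handle at the start, and the barrel stands upright in the vee. A slight extra push will confirm the stop, then I'll withdraw.

>>> step_arm([
  [[0.03,0.025,0,0,0,0,0],[0.03,0.025,0,0,0,0,0],[0.03,0.025,0,0,0,0,0],[0,0,0,0,0,0,0],[0,0,0,0,0,0,0]],
])

```text
t: 16.32
ee_pos: [458.2, 288.2, 283.3]
orientation: [1.063, -2.946, 0.005]
ft_force: [-10.7, -10.9, 11.3]
width: 0.8
grasp_force: 8.8
```

The fingers press the handle against its stop, at about 15 N. Now I'll withdraw.

>>> step_arm([
  [[-0.2,-0.17,0,0,0,0,0],[-0.4,-0.33,0.3,0,0,0,0],[-0.3,-0.25,0.8,0,0,0,0],[0,0,0.8,0,0,0,0],[0,0,0,0,0,0,0]],
])

```text
t: 16.95
ee_pos: [416.4, 253.1, 381.9]
orientation: [-1.063, 2.948, 0.002]
ft_force: [1.1, -0.1, 0.2]
width: 0.7
grasp_force: 0.0
```

```bash
python3 - <<'E'
from h import *
o=readout.get_obs();print(o["t"],o["ee_pos"],o["ft_force"])
s=get_image("side");t=get_image("top")
a=cv2.resize(s["pixels"][180:290,265:365,::-1],None,fx=4,fy=4,interpolation=2);b=cv2.resize(t["pixels"][110:220,280:380,::-1],None,fx=4,fy=4,interpolation=2)
cv2.imwrite("pics/f8.png",np.hstack([a,b]))
f=lambda d,o0,P:((proj(d,fx([495.6,319.2],.6925,P))-o0+.5)*4-.5).round(0).tolist()
for q in(0,.2):print([f(d,o0,(-73+97*np.sin(.698-q),0,48+97*np.cos(.698-q))) for d,o0 in((s,[265,180]),(t,[280,110]))])
print(f(s,[265,180],(60,0,84)),f(t,[280,110],(60,0,84)))
E
```

```text
16.95 [416.38145712 253.14617855 381.91934924] [ 1.12772439 -0.08867229  0.24675938]
[[[118.0, 94.0]], [[246.0, 223.0]]]
[[[107.0, 61.0]], [[266.0, 243.0]]]
[[170.0, 226.0]] [[163.0, 137.0]]
```

View pics/f8.png

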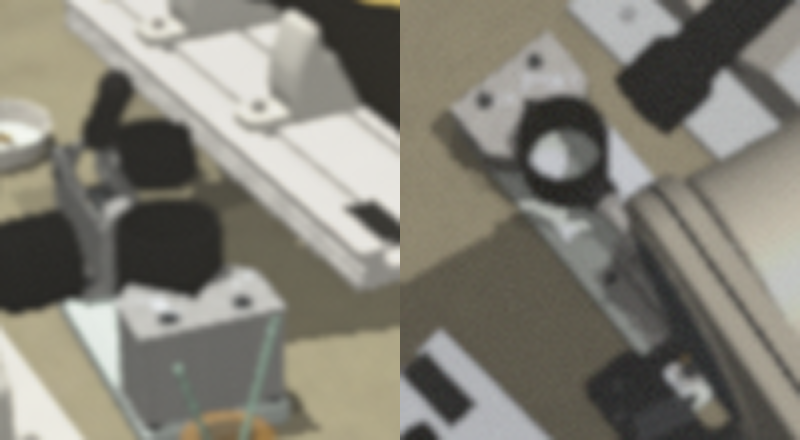

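The side view shows the handle ball at (115,82), its starting shut position. Both views show the barrel upright and seated in the vee with the plunger against it, and the robot clear. Handing in.

```bash
python3 -c "
from workcell import ctrl
print(ctrl.close_job())"
```

```text
the job is handed in; nothing more can be done
None
```

The tall barrel stands upright in the vee with the handle shut and the plunger against it, the gripper is clear and I moved nothing else; handed in at about 17 s, verdict not shown.

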